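# Nip a cable lug in the bench ratchet crimper and hold it for the cable

### The arm

A 7-joint arm with a two-finger parallel gripper is mounted at the origin on the work surface. World frame = base frame: x ahead of the robot, y to its left, z up, the work surface at z = 0. Lengths are in m, angles in rad, forces in N, time in s.
With the tool pointing down it reaches from about 0.425 to 0.875 m from the base axis. Payload 9.9 kg.
Tool frame: the origin (TCP) lies midway between the tips of the shut fingers; the grasp point (between the pads) lies 19 mm behind it; z points along the fingers, y is the line along which they close (so a half turn about z gives the same grasp; the last joint's range is limited). The gripper opens to 85 mm and grips with 20 to 120 N. Pads are 22 mm wide; open, the fingers measure 114 mm over their backs; the gripper's body (76 mm by 85 mm) begins 54 mm behind the grasp point. The pads swing forward as they close: fully open they stand 13 mm farther back than shut.
Start: joints at [-1.19, 0.576, 0.025, 1.437, -0.015, 1.129, -0.057], TCP at [0.303, 0.603, 0.231] pointing down, gripper open.
Joint ranges: [-2.76, 2.76], [-0.34, 2.15], [-1.52, 1.57], [0.19, 2.46], [-1.09, 4.23], [0.17, 1.99], [-2.82, 2.82]. Speed limits (rad/s): [2.22, 2.22, 3.01, 3.01, 3.14, 3.14, 3.14].

### API

Orientations are given as a rotation vector (axis times angle).
In Python, from cell import env gives the robot as it stands. Calls block until the motion is done:
- env.move_pose(position, orientation): joint-space move of the TCP to a pose.
- env.movel(position, orientation=None, vel=0.15, force_limit=None): straight line of the TCP; orientation=None keeps the orientation; vel is the mean speed in m/s. With force_limit (N) it stops when the force on the tool has changed by that much, and returns True; else False.
- env.movej(angles): joint-space move.
- env.move_gripper(opening): finger opening in m; the grip force is fixed at half the most; returns when the fingers have stopped.
- env.pause(seconds).
- env.inverse_kinematics(position, orientation): joint angles nearest the present ones, or None.
- env.read_camera(name): name is "side" or "top" or "wrist"; returns the picture (480x640x3 uint8, red, green, blue); there is no depth.
- env.camera_model(name): a dict with "intrinsics" (3x3 intrinsics, pixels), "k1" (the pictures are not rectified: a ray, as slopes to the right and down, at radius r is drawn at 1 + k1 r^2 times it, then the intrinsics apply), "view" (4x4, takes a point from world to camera coordinates). Camera axes: x right, y up, looking along -z (the intrinsics and any distortion apply to the point x, -y, -z); pixel columns grow to the right and rows downward; lengths in m; the calibration is good to about 2 mm. A picture is of the moment at which its call begins: read the wrist's pose just before it. camera_model takes no time and is no camera call; for the wrist camera it gives the pose at the moment of the call.
A pose or a line that the arm cannot do raises env.MotionError and nothing moves.
- env.finish_job(): hands the job in; it is judged then, once.
Readings, each from a call of its own:
- env.get_clock(): time.
- env.get_q(): joint angles.
- env.get_joint_vel(): joint speeds.
- env.get_tau(): joint torques, N m.
- env.get_tcp_pos(): TCP position.
- env.get_tcp_rot(): TCP orientation.
- env.get_ft_force(): force on the tool from outside, world axes, zero at the start.
- env.get_ft_torque(): the same for the moment, N m.
- env.get_width(): finger opening in m.
- env.get_grip_force(): force on a finger pad.
Only numpy, scipy, OpenCV 4.12 (cv2) and the standard library are available. Lean on these libraries where they do the work, as an engineer would, in place of code of your own. Each camera call takes 0.05 s, during which the arm holds its last target. There are 200 camera calls.

### The job

Get the long-barrelled copper lug ready for its cable in the bench crimper: with its flat palm towards the robot, press it down between the two sprung jaws of the locating clip until they snap shut over the barrel and it sits right down in the nest, with the open end of the barrel reaching the far side of the dies, and let go of it. Then push the crimper's raised red handle down by exactly three clicks of its ratchet, counted by feel, so that the dies nip the lug but do not go on to crush it (the ratchet cannot be backed off), and finish like that, with the fingers still pushing steadily down on the handle, holding it there for the cable to be fed in; do not let go of it at the end. Leave everything else on the bench where it is.

Things in the scene. Friction and masses are not known exactly. Their poses are not given: they have to be found in the camera images.
- lug: Copper cable lug lying flat, 100 mm long, about 0.11 kg. Barrel: 16 mm tube, 64 mm long; palm: flat tongue 28 wide, 36 long, 5 thick, flush with the barrel's underside. Origin on the underside, 8 mm below the axis, mid-barrel; x along the barrel to its open end (x = +32), palm from x = -32 to -68. Grip across the barrel near x = -17, to leave its front free for clip and dies
- lug_palm (a point): Middle of the bolt hole in the lug's palm, on its underside, 54 mm from the lug's origin towards -x of the lug; axes as the lug's
- crimper: Bench ratchet lug crimper, fixed; grey base plate 90 x 280 x 12 mm. Origin on the bench under the middle of the dies; z up, x along a seated lug's axis, away from the robot (within 15 degrees), y along the handles, from the dies to their ends. The upper jaw (above x = -8 to 8, y = -23 to 55) starts at least 34 mm over the lower die at y = 8, more at smaller y; its top under 60 mm over the nest
- nest (a point): Point on a seated barrel's axis, midway between the two faces of the dies (16 mm thick in x, faces at x = -8 and +8): 95 mm above the crimper's origin, axes as the crimper's. With the open end 3 mm beyond the far face, mid-way in what serves (3 short to 10 beyond), the seated lug's origin is 21 mm towards -x and 8 mm below this point
- clip (a point): Middle of the locating clip, on the nest axis, 15 mm from the nest towards the robot; the clip is 8 mm thick. Two sprung steel jaws: lips 13 mm apart, 5 mm above the axis, flaring out to 26 mm apart 16 mm above it. A barrel pressed straight down (6 to 14 N) spreads them and they snap over it. Slide its front in along +x, axis 14 to 17 mm above the nest, then press down 14 to 17 mm
- saddle (a point): Middle of the top of the saddle bar under the barrel (8 mm below the nest axis, 34 mm from the nest towards the robot). It is 8 mm wide (y = -4 to 4) and runs from x = -54 to -14 of the crimper, level with the lower die. Fingers holding the barrel pass on both sides of it; beside and below it is free space down to the base plate
- upper_jaw: Upper jaw with the moving die, 16 mm thick, hinged 55 mm to +y of the nest; follows the handle. Its drive yields, so that from about 25 degrees of handle travel on it rests on a seated barrel with 5 to 8 N. Origin on its hinge
- handle: Moving handle with steel ratchet wheel (80 mm diameter). Origin on its hinge axis (crimper's x), 95 mm in y and 125 in z from the crimper's origin. At the start fully open: its axes equal the crimper's and it slopes up towards +y at 40 degrees; pressed down it turns about the crimper's -x, at most 50 degrees. From 112 to 225 mm from the hinge it has a round red grip, 28 mm thick
- handle_grip (a point): Top of the red grip, 195 mm from the hinge axis along the handle, 14 mm off its centre line: where to press. Spring: 3 to 4 N here; climbing a tooth takes 3 to 6 N more, till the force suddenly drops to nearly nothing as the pawl falls: the click. First click after 9 to 20 degrees (varies), then one each 9 degrees (31 mm here). The ratchet blocks the way back over a clicked tooth
- pawl_tip (a point): Where the brass pawl's tip meets the rim on top of the ratchet wheel, 40 mm from the hinge axis; fixed to the adjuster plate, which is set within 5 degrees either way and stays so. y of this point points the way the teeth travel as the handle is pressed
- third_tooth (a point): Rim point at the steep back of the wheel's third tooth, 40 mm from the hinge axis, moving with the handle. The third click falls as it reaches the pawl tip (in y of pawl_tip, within 1 mm), the fourth when it is about 6 mm past
- short_lug: Another copper lug, smaller: barrel 11 mm diameter and 28 mm long, 54 mm long overall. Not to be used. Origin on the underside at the middle of its barrel
- gauge: Pressure gauge lying on its back, dark case 100 mm diameter, 36 mm high, brass stem. Leave it alone. Origin under its middle
- screwdriver: Screwdriver lying on the bench. Leave it alone
- adapter: Brass fitting standing on end, 24 mm diameter, 34 mm high. Leave it alone. Origin under its middle
- paste: Small jar of contact paste with a blue cap, 52 mm diameter, 60 mm high. Leave it alone. Origin under its middle
- meter: Yellow hand-held multimeter lying on its back, 150 x 80 x 40 mm. Leave it alone. Origin under its middle
Things that resemble listed ones, but are neither listed nor needed, are in the scene too. What is shaped like the lug but green, pink or turquoise is not meant.

How it is judged:
By the outcome, as a careful person would: the job done as asked, in the order asked, and still so for the second after the job is handed in, while the arm keeps its last pose, push and grip.
It also fails if it takes over 72 s, if anything falls off the work surface, if the arm or the gripper's body presses on something with over 40 N, if the wrist force passes 120 N, or if a joint passes its speed limit or range.

## Working session

There is one attempt and no reset: what is moved stays moved. The work goes in short steps, each a Python script; the robot and the scene stay as the last script left them, time stands still between calls to the robot, and variables do not carry over. Pictures are saved under pics/ and viewed, at most 10 in all, crops included, and the job is handed in when it is done.

```bash
ls; mkdir -p pics
python3 - <<'E'
from cell import env
import cv2,numpy as np
for n in ("side","top","wrist"):
    im=env.read_camera(n); cv2.imwrite(f"pics/{n}0.png",im[:,:,::-1])
    m=env.camera_model(n); print(n,np.round(m["intrinsics"],1).tolist(),m["k1"],np.round(m["view"],3).tolist())
print(env.get_clock(),env.get_tcp_rot(),env.get_width())
E
```

```text
pics
side [[549.4, 0.0, 318.8], [0.0, 549.4, 241.8], [0.0, 0.0, 1.0]] -0.03733062902614495 [[0.959, -0.282, 0.014, -0.537], [0.186, 0.669, 0.719, -0.207], [-0.212, -0.687, 0.695, -1.26], [0.0, 0.0, 0.0, 1.0]]
top [[514.0, 0.0, 317.2], [0.0, 514.0, 237.6], [0.0, 0.0, 1.0]] -0.1457940698946345 [[-0.04, -0.999, -0.003, 0.017], [0.97, -0.04, 0.238, -0.587], [-0.238, 0.007, 0.971, -1.121], [0.0, 0.0, 0.0, 1.0]]
wrist [[361.9, 0.0, 320.1], [0.0, 361.9, 241.0], [0.0, 0.0, 1.0]] -0.045245910195502524 [[0.448, 0.894, -0.001, -0.675], [-0.855, 0.429, -0.291, 0.038], [-0.26, 0.132, 0.957, -0.379], [0.0, 0.0, 0.0, 1.0]]
0.15 [-7.23326787e-01 -3.05695543e+00  1.93140503e-03] 0.08581126965571063
```

View pics/top0.png

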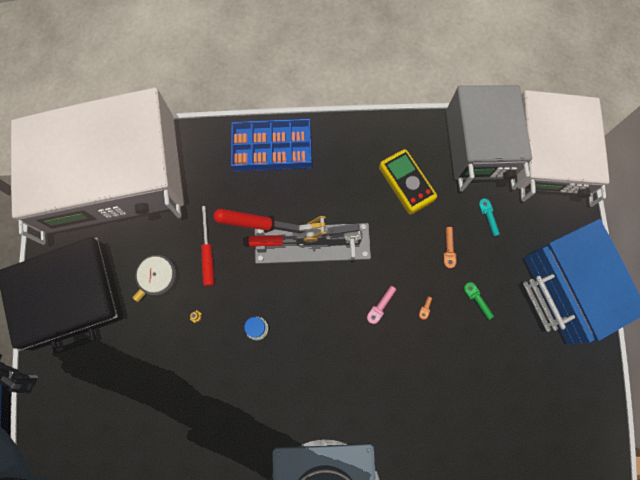

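View pics/side0.png

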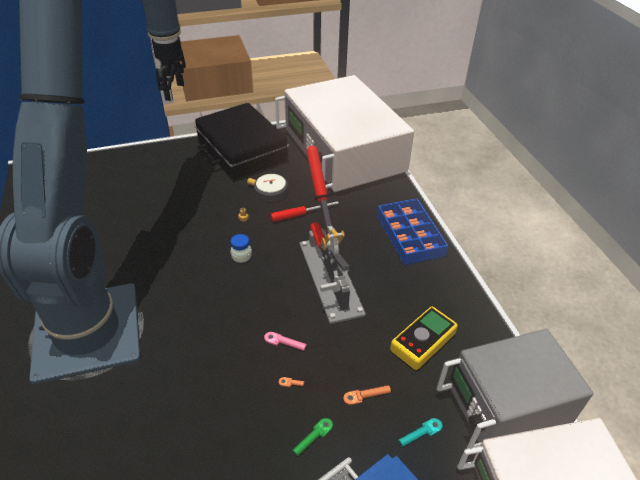

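The top view shows the long copper lug at about (450,247), with its palm at (450,262) towards the robot. The short lug is at (426,308). The crimper plate spans (256..370, 222..262), with the dies at its right end (~350,237) and the red handle at upper left, ending near (220,216). The side view agrees: lug (367,395), crimper (335,280).

```bash
cat > h.py <<'E'
from cell import env
import numpy as np, cv2
from scipy.spatial.transform import Rotation as R
def cam(n):
    m=env.camera_model(n); return np.array(m["intrinsics"]),m["k1"],np.array(m["view"])
def ray(c,uv):
    K,k1,V=c
    d=np.array([(uv[0]-K[0,2])/K[0,0],(uv[1]-K[1,2])/K[1,1]]); p=d.copy()
    for _ in range(20): p=d/(1+k1*(p@p))
    o=-V[:3,:3].T@V[:3,3]; w=V[:3,:3].T@np.array([p[0],-p[1],-1.]); return o,w/np.linalg.norm(w)
def onz(c,uv,z):
    o,w=ray(c,uv); return o+w*(z-o[2])/w[2]
def proj(c,P):
    K,k1,V=c; q=V[:3,:3]@np.asarray(P)+V[:3,3]; s=np.array([q[0],-q[1]])/-q[2]; s*=1+k1*(s@s); return K[:2,:2]@s+K[:2,2]
def tri(*cu):
    A=np.zeros((3,3));b=np.zeros(3)
    for c,uv in cu:
        o,w=ray(c,uv); M=np.eye(3)-np.outer(w,w); A+=M;b+=M@o
    return np.linalg.solve(A,b)
def down(yaw):  # tool down; tool y (closing line) at angle yaw+90 in world; tool x at yaw
    x=np.array([np.cos(yaw),np.sin(yaw),0]); z=np.array([0,0,-1.]); return R.from_matrix(np.c_[x,np.cross(z,x),z])
def orange(im):
    h=cv2.cvtColor(im,cv2.COLOR_RGB2HSV); return cv2.inRange(h,(5,90,110),(16,255,255))
E
python3 - <<'E'
from h import *
np.set_printoptions(precision=4,suppress=True)
for n in ("top","side"):
    im=cv2.imread(f"pics/{n}0.png")[:,:,::-1].copy(); c=cam(n)
    cs,_=cv2.findContours(orange(im),0,2)
    for k in cs:
        if cv2.contourArea(k)>40:
            r=cv2.minAreaRect(k); b=cv2.boxPoints(r); e=[(b[i]+b[(i+1)%4])/2 for i in range(4)]
            print(n,np.round(r[0]),np.round(r[1]),[onz(c,q,.008)[:2] for q in e])
c=cam("top")
for uv in [(258,222),(369,223),(369,258),(256,262)]: print(uv,onz(c,uv,.012))
V=cam("wrist")[2]; T=env.get_tcp_pos(); Rt=R.from_rotvec(env.get_tcp_rot()).as_matrix()
print("cam in tool",Rt.T@(-V[:3,:3].T@V[:3,3]-T)); print("cam axes in tool",Rt.T@V[:3,:3].T); print(Rt)
im=cv2.imread("pics/top0.png")[190:280,205:385]; cv2.imwrite("pics/topc.png",cv2.resize(im,None,fx=4,fy=4,interpolation=2))
E
```

```text
top [638. 467.] [22.  3.] [array([ 0.0229, -0.7653]), array([-0.0049, -0.7679]), array([-0.0315, -0.7622]), array([-0.0036, -0.7593])]
top [425. 308.] [ 9. 24.] [array([ 0.4243, -0.2477]), array([ 0.4467, -0.2696]), array([ 0.4161, -0.2688]), array([ 0.394, -0.247])]
top [450. 247.] [40. 12.] [array([ 0.6163, -0.3373]), array([ 0.565 , -0.3471]), array([ 0.5159, -0.3271]), array([ 0.5663, -0.3171])]
top [240. 158.] [ 8. 12.] [array([0.8317, 0.182 ]), array([0.8198, 0.1666]), array([0.8096, 0.182 ]), array([0.8214, 0.1975])]
top [240. 138.] [ 8. 12.] [array([0.888 , 0.1822]), array([0.8758, 0.1665]), array([0.8653, 0.1821]), array([0.8774, 0.1978])]
side [367. 395.] [13. 48.] [array([ 0.5695, -0.3193]), array([ 0.6175, -0.3396]), array([ 0.5633, -0.3496]), array([ 0.5159, -0.3297])]
side [290. 382.] [ 9. 25.] [array([ 0.4236, -0.2494]), array([ 0.4465, -0.2674]), array([ 0.4182, -0.2707]), array([ 0.3954, -0.2529])]
side [312.  78.] [16. 40.] [array([0.838 , 1.0877]), array([0.9213, 1.07  ]), array([0.8286, 0.968 ]), array([0.7491, 0.9852])]
side [222.  68.] [65. 73.] [array([0.5334, 1.5135]), array([0.6594, 1.218 ]), array([0.4884, 0.9427]), array([0.3638, 1.1861])]
(258, 222) [0.6473 0.137  0.012 ]
(369, 223) [ 0.6335 -0.1357  0.012 ]
(369, 258) [ 0.5459 -0.1301  0.012 ]
(256, 262) [0.5472 0.1431 0.012 ]
cam in tool [ 0.0734  0.0004 -0.1419]
cam axes in tool [[-0.0003  0.9566  0.2913]
 [ 1.      0.0003  0.0001]
 [ 0.      0.2913 -0.9566]]
[[-0.894   0.4481 -0.0005]
 [ 0.4481  0.894  -0.0011]
 [-0.0001 -0.0012 -1.    ]]
```

View pics/topc.png

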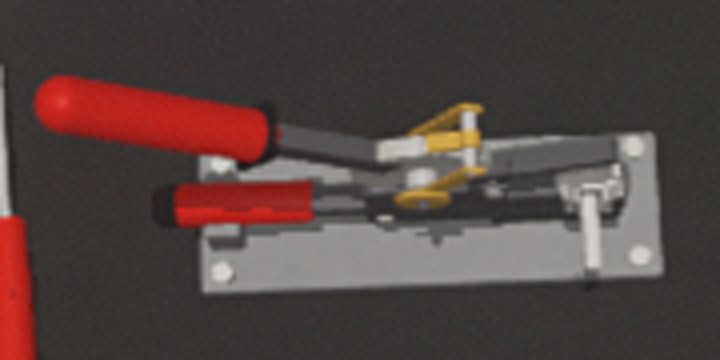

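```bash
python3 - <<'E'
from h import *
np.set_printoptions(precision=4,suppress=True)
c=cam("top"); S=onz(c,(352.5,246),.087); print("saddle",S)
bolts=[(205+a/4,190+b/4) for a,b in [(222,164),(634,146),(641,254),(222,271)]]
B=[onz(c,b,.014) for b in bolts]; print(B)
rot=down(np.pi-0.028).as_rotvec()
import json
log=[]
def snap(n):
    K,k1,V=cam("wrist"); im=env.read_camera("wrist"); cv2.imwrite(f"pics/{n}.png",im[:,:,::-1]); np.save(f"pics/{n}.npy",V)
env.move_pose([0.42,0.0,0.42],rot); print(env.get_clock(),env.get_q())
env.move_pose([S[0]-.01,S[1]+.02,0.235],rot); snap("w1")
env.movel([S[0]-.01,S[1]-.05,0.235],vel=.2); snap("w2"); print(env.get_clock(),env.get_q())
E
cat >> h.py <<'E'
def wcam(n): K,k1,_=cam("wrist"); return K,k1,np.load(f"pics/{n}.npy")
def snap(n):
    V=cam("wrist")[2]; im=env.read_camera("wrist"); cv2.imwrite(f"pics/{n}.png",im[:,:,::-1]); np.save(f"pics/{n}.npy",V); return im
E
python3 -c "
import cv2,numpy as np
a=cv2.imread('pics/w1.png');b=cv2.imread('pics/w2.png')
cv2.imwrite('pics/w12.png',np.hstack([a[:, 60:460],b[:,120:520]])[:480])"
```

```text
saddle [ 0.5604 -0.0861  0.087 ]
[array([0.6236, 0.1309, 0.014 ]), array([ 0.6246, -0.1214,  0.014 ]), array([ 0.557 , -0.1215,  0.014 ]), array([0.5569, 0.1318, 0.014 ])]
2.4417 [-0.5011  0.053   0.4175  1.7098 -0.0218  1.3837  1.4638]
3.975 [-0.1761  0.4508  0.5059  1.7358 -0.2522  1.0185  1.9641]
```

View pics/w12.png

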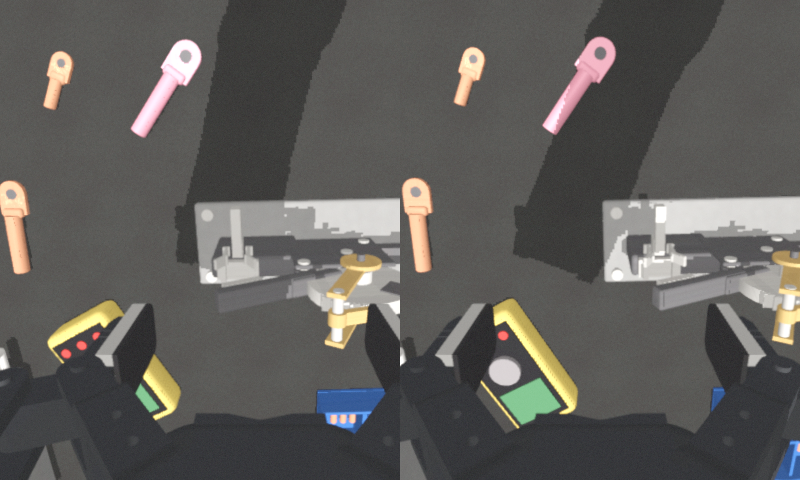

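The wrist views show the saddle bar (w1 crop columns 231–242, rows 208–248), the clip just below it, the jaw at (260,285) and the plate bolts at (206,215) and (210,277). Zooming in to pick accurate points.

```bash
python3 -c "
import cv2,numpy as np
a=cv2.imread('pics/w1.png')[195:295,250:330];b=cv2.imread('pics/w2.png')[195:295,330:410]
cv2.imwrite('pics/z12.png',np.hstack([cv2.resize(i,None,fx=5,fy=5,interpolation=2) for i in(a,b)]))"
```

```text
(no output)
```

View pics/z12.png

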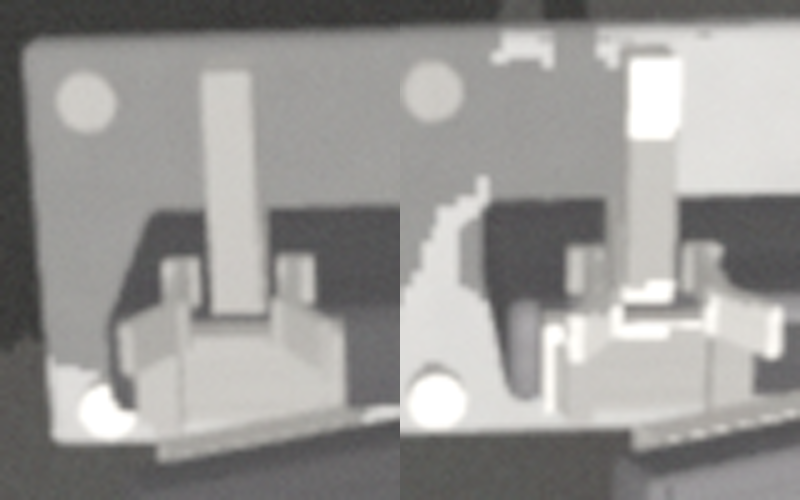

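Run:
```python
from h import *
np.set_printoptions(precision=4,suppress=True)
a,b=wcam("w1"),wcam("w2")
A=lambda u,v:(250+u/5,195+v/5)
B=lambda u,v:(330+(u-400)/5,195+v/5)
for n,p,q in [("bolt n",(87,101),(432,91)),("bolt f",(106,411),(436,399)),("saddle near",(226,72),(655,57))]:
    print(n,tri((a,A(*p)),(b,B(*q))), onz(a,A(*p),.014 if n[0]=='b' else .087), onz(b,B(*q),.014 if n[0]=='b' else .087))
for n,p in [("w1 saddle",[(226,72),(232,190),(239,300)])]: print(n,[onz(a,A(*x),.087) for x in p])
print("w2",[onz(b,B(*x),.087) for x in [(655,57),(652,170),(648,280)]])
print("flare inner mid z=.111", onz(a,A(232,315),.111),onz(b,B(646,305),.111))
# lug in wrist views
for n,c in(("w1",a),("w2",b)):
    im=cv2.imread(f"pics/{n}.png")[:,:,::-1].copy()
    m=orange(im); cs,_=cv2.findContours(m,0,2); cs=sorted([k for k in cs if 500<cv2.contourArea(k) and k[:,0,1].max()<300],key=cv2.contourArea)[::-1]
    for k in cs[:1]:
        r=cv2.minAreaRect(k); bx=cv2.boxPoints(r); e=[(bx[i]+bx[(i+1)%4])/2 for i in range(4)]
        print(n,r,[onz(c,q,.008)[:2] for q in e])
```

```text
bolt n [ 0.5587 -0.1196  0.0158] [ 0.559  -0.1199  0.014 ] [ 0.5592 -0.1195  0.014 ]
bolt f [ 0.6258 -0.1199  0.0184] [ 0.6278 -0.1206  0.014 ] [ 0.6274 -0.1197  0.014 ]
saddle near [ 0.5385 -0.0856  0.0853] [ 0.5383 -0.0855  0.087 ] [ 0.538  -0.0859  0.087 ]
w1 saddle [array([ 0.5383, -0.0855,  0.087 ]), array([ 0.5584, -0.0854,  0.087 ]), array([ 0.5779, -0.0851,  0.087 ])]
w2 [array([ 0.538 , -0.0859,  0.087 ]), array([ 0.5572, -0.086 ,  0.087 ]), array([ 0.5765, -0.0863,  0.087 ])]
flare inner mid z=.111 [ 0.572  -0.0846  0.111 ] [ 0.5724 -0.0905  0.111 ]
w1 ((78.19230651855469, 225.9615478515625), (94.1357421875, 28.63295555114746), 78.69007110595703) [array([ 0.5163, -0.3255]), array([ 0.5633, -0.31  ]), array([ 0.6192, -0.3278]), array([ 0.5685, -0.343 ])]
w2 ((140.2538604736328, 224.53076171875), (94.88656616210938, 28.90009117126465), 82.87498474121094) [array([ 0.5166, -0.326 ]), array([ 0.565 , -0.3124]), array([ 0.6203, -0.3312]), array([ 0.568 , -0.3444])]
```

```bash
cat >> h.py <<'E'
def lug_rect(im,c,z=.008):
    cs,_=cv2.findContours(orange(im),0,2); k=max([k for k in cs if k[:,0,1].max()<330],key=cv2.contourArea)
    r=cv2.minAreaRect(k); b=cv2.boxPoints(r); s=sorted(range(4),key=lambda i:np.linalg.norm(b[i]-b[(i+1)%4]))[:2]
    e=[onz(c,(b[i]+b[(i+1)%4])/2,z) for i in s]; e.sort(key=lambda p:p[0]); return e,k
E
python3 - <<'E'
from h import *
np.set_printoptions(precision=4,suppress=True)
env.move_pose([.553,-.331,.19],down(np.pi-.06).as_rotvec()); env.move_gripper(.05)
im=snap("l1"); c=wcam("l1"); e,k=lug_rect(im,c); p,o=e; d=o-p; print(p,o,np.linalg.norm(d),np.arctan2(d[1],d[0]))
# barrel and palm centre lines: slices along image rows
m=cv2.drawContours(np.zeros((480,640),np.uint8),[k],-1,255,-1)
ys=np.where(m.any(1))[0]; print(ys[[0,-1]])
for y in range(ys[0]+4,ys[-1]-2,10):
    x=np.where(m[y])[0]; P=onz(c,((x[0]+x[-1])/2,y),.008); w=onz(c,(x[-1]+.5,y),.008)-onz(c,(x[0]-.5,y),.008); print(y,P[:2],w[1])
print(env.get_clock(),env.get_q())
E
```

```text
[ 0.5166 -0.3288  0.008 ] [ 0.6202 -0.335   0.008 ] 0.10375417115762663 -0.059870369951890816
[174 282]
178 [ 0.5201 -0.329 ] 0.019549745514314654
188 [ 0.529  -0.3296] 0.028655834954874393
198 [ 0.5381 -0.3301] 0.028879744271523677
208 [ 0.5473 -0.3307] 0.029109153670723642
218 [ 0.5566 -0.3308] 0.017422169169451995
228 [ 0.5661 -0.3313] 0.017565206599216066
238 [ 0.5758 -0.3314] 0.016779588717252603
248 [ 0.5855 -0.3325] 0.015981842781156164
258 [ 0.5955 -0.3331] 0.01611978695791516
268 [ 0.6057 -0.3337] 0.016261284610564475
278 [ 0.616  -0.3343] 0.016406462627607366
5.2833 [ 0.1788  0.6117  0.4896  1.5909 -0.3226  1.0201  2.2745]
```

View pics/l1.png

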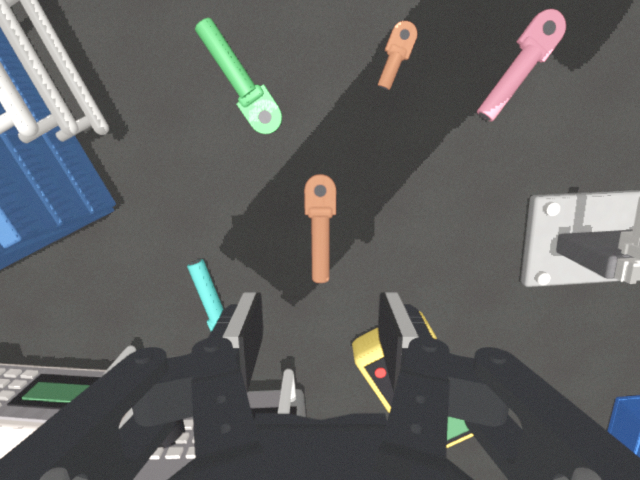

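The lug is centred at column 320, with the palm end at row 175 and the open end at row 282. The space beside it is clear, so I'll grasp it now.

```bash
python3 - <<'E'
from h import *
np.set_printoptions(precision=4,suppress=True)
rot=down(np.pi-.058).as_rotvec()
env.movel([.5675,-.3316,.05],rot,vel=.2)
print(env.movel([.5675,-.3316,.005],vel=.06,force_limit=12))
print(env.get_tcp_pos()); env.move_gripper(0); print(env.get_width(),env.get_grip_force(),env.get_ft_force(),env.get_ft_torque())
env.movel([.5675,-.3316,.22],vel=.2)
print(env.get_width(),env.get_tcp_pos(),env.get_clock(),env.get_ft_force())
snap("g1")
for n in("top","side"): cv2.imwrite(f"pics/{n}1.png",env.read_camera(n)[:,:,::-1])
E
python3 -c "
import cv2,numpy as np
a=cv2.imread('pics/side1.png')[280:440,260:460]
b=cv2.imread('pics/g1.png')[150:470,160:480]
cv2.imwrite('pics/g.png',np.hstack([cv2.resize(a,(400,320),interpolation=2),b]))"
```

```text
False
[ 0.5676 -0.3318  0.0052]
0.01327980011309132 58.7374073266983 [-1.2951  0.405   5.3757] [ 0.1724  0.2087 -0.0106]
0.01327643558449663 [ 0.567  -0.3311  0.2187] 8.6833 [-0.6676  0.5687 -1.7277]
```

View pics/g.png

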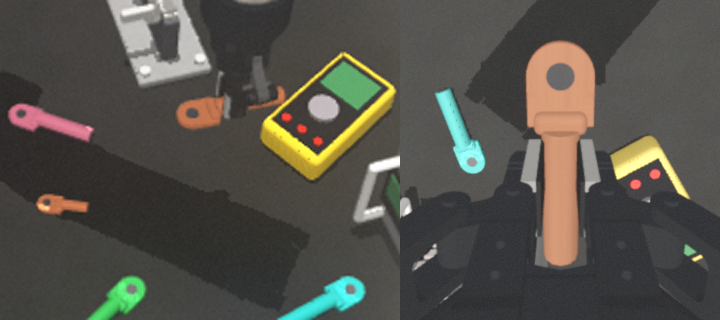

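Side view: the lug is held level between the fingers, and nothing else has moved. In the wrist view the palm hole is at (320,226), the palm end at row 191 and the barrel front at about row 416. Checking the in-hand pose against projection.

Run:
```python
from h import *
np.set_printoptions(precision=4,suppress=True)
c=wcam("g1"); T=env.get_tcp_pos(); Rt=R.from_rotvec(env.get_tcp_rot()).as_matrix(); T0=np.array([.5676,-.3318,.0052])
# lug frame before lift
x=np.array([np.cos(-.058),np.sin(-.058),0]); O=np.array([.5845,-.3324,0]); 
R0=down(np.pi-.058).as_matrix()
for n,l in [("palm end top",(-.068,.005)),("hole top",(-.054,.005)),("hole bot",(-.054,0)),("shoulder",(-.032,.005)),("open top",(.032,.016))]:
    P=O+x*l[0]+[0,0,l[1]]; print(n,proj(c,T+Rt@R0.T@(P-T0)))
im=cv2.imread("pics/g1.png")[:,:,::-1].copy(); m=orange(im)
k=max(cv2.findContours(m,0,2)[0],key=cv2.contourArea); print(cv2.boundingRect(k))
m=cv2.drawContours(np.zeros((480,640),np.uint8),[k],-1,255,-1)
for y in (200,230,260,290,320,350,380,405):
    q=np.where(m[y])[0]; print(y,q[0],q[-1])
```

```text
palm end top [320.6163 190.1017]
hole top [320.6022 224.5685]
hole bot [320.5817 221.6019]
shoulder [320.5807 275.0639]
open top [320.5598 416.2654]
(286, 191, 69, 225)
200 296 344
230 286 354
260 287 353
290 302 338
320 304 336
350 304 336
380 304 337
405 305 336
```

```bash
python3 - <<'E'
from h import *
np.set_printoptions(precision=4,suppress=True)
rot=down(np.pi+.003).as_rotvec()
env.move_pose([.49,-.0857,.22],rot); print(env.get_tcp_pos(),env.get_q())
env.movel([.49,-.0857,.107],vel=.15); env.pause(.2); p=env.get_tcp_pos(); print(p, env.get_ft_force())
e=np.array([.49,-.0857,.107])-p
cmd=np.array([.5541,-.0857,.107])+e
print("hit",env.movel(cmd,vel=.06,force_limit=8)); env.pause(.2); print(env.get_tcp_pos(),env.get_ft_force(),env.get_width(),env.get_clock())
snap("s1"); 
for n in("top","side"): cv2.imwrite(f"pics/{n}2.png",env.read_camera(n)[:,:,::-1])
E
python3 -c "
import cv2,numpy as np
a=cv2.imread('pics/side2.png')[220:340,265:415]
b=cv2.imread('pics/s1.png')[170:470,160:530]
cv2.imwrite('pics/s.png',np.hstack([cv2.resize(a,(375,300),interpolation=2),b]))"
```

```text
[ 0.4908 -0.0869  0.2203] [-0.308   0.3673  0.5401  1.9232 -0.2349  0.9117  1.9201]
[ 0.4905 -0.0857  0.1077] [ 0.5989 -0.263  -0.4581]
hit False
[ 0.5534 -0.0857  0.1063] [ 0.5461  0.0659 -1.2188] 0.013211845887972928 12.35
```

View pics/s.png

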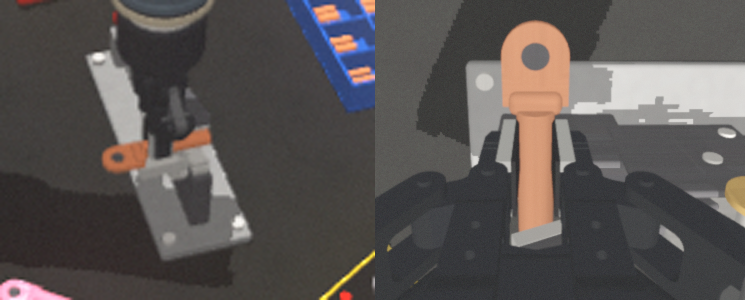

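The barrel lies through the clip and under the jaw (jaw edge across the barrel end at (537,235)), with no contact force. Now pressing down.

Run:
```python
from h import *
np.set_printoptions(precision=4,suppress=True)
x,y=.5546,-.0857
z=.106
while z>.086:
    z-=.0015; env.movel([x,y,z],vel=.03); f=env.get_ft_force(); p=env.get_tcp_pos()
    print(round(z,4),p,f,env.get_ft_torque()[1].round(3))
    if z<.097 and f[2]>25 : break
print(env.get_clock(),env.get_width()); snap("p1")
```

```text
0.1045 [ 0.5546 -0.0857  0.1044] [-0.4199  0.9755 -1.4969] -0.028
0.103 [ 0.5546 -0.0858  0.103 ] [ 0.3292 -0.7424 -1.464 ] -0.025
0.1015 [ 0.5549 -0.0861  0.1017] [ 0.5353 -1.9644  0.4488] -0.188
0.1 [ 0.5553 -0.086   0.1006] [ 0.5764 -0.8068  5.9703] -0.181
0.0985 [ 0.5559 -0.0859  0.0992] [ 1.6037 -1.1841  5.1662] -0.555
0.097 [ 0.556  -0.0859  0.0975] [ 4.3209 -1.5141  3.0892] -1.168
0.0955 [ 0.555  -0.0857  0.0953] [ 4.6587 -1.1173 -1.1144] -1.023
0.094 [ 0.5536 -0.0858  0.0933] [ 1.9519 -2.618  -4.3474] -0.386
0.0925 [ 0.5537 -0.0859  0.0925] [-1.9504 -1.5034  4.6754] 0.348
0.091 [ 0.5538 -0.0859  0.0923] [-6.9577 -0.9005 20.6242] 1.527
0.0895 [ 0.5538 -0.0859  0.0921] [-11.8524   1.4056  38.6614] 2.559
15.25 0.013386937570206495
```

```bash
python3 - <<'E'
from h import *
np.set_printoptions(precision=4,suppress=True)
env.movel([.5538,-.0858,.0925],vel=.05); print(env.get_ft_force())
env.move_gripper(.04); print(env.get_width(),env.get_ft_force())
env.movel([.5538,-.0858,.235],vel=.2); env.move_gripper(0)
env.move_pose([.545,-.075,.245],down(np.pi).as_rotvec()); env.pause(.2); im=snap("v1")
c=wcam("v1"); k=max([k for k in cv2.findContours(orange(im),0,2)[0] if k[:,0,1].max()<300 and k[:,0,0].min()>200],key=cv2.contourArea)
r=cv2.boundingRect(k); print(r)
m=cv2.drawContours(np.zeros((480,640),np.uint8),[k],-1,255,-1)
for y in range(r[1]+3,r[1]+r[3],12):
    q=np.where(m[y])[0]; print(y,onz(c,(q.mean(),y),.095),onz(c,(q[-1],y),.095)[1]-onz(c,(q[0],y),.095)[1])
print("palm end",onz(c,(r[0]+r[2]/2,r[1]),.092)); 
O=np.array([.5707,-.0858,.087])
for l in [(-.068,.005),(-.054,.005),(.032,.016)]: print(proj(c,O+[l[0],0,l[1]]))
print(env.get_clock(),env.get_q())
E
python3 -c "
import cv2,numpy as np
b=cv2.imread('pics/v1.png')[150:350,220:520]
cv2.imwrite('pics/v.png',cv2.resize(b,(750,500),interpolation=2))"
```

```text
[-2.3888 -2.191   7.685 ]
0.03993730654619353 [-1.1902 -0.4796 -0.0921]
(290, 171, 35, 111)
174 [ 0.5047 -0.0854  0.095 ] 0.015180038937734286
186 [ 0.5143 -0.0859  0.095 ] 0.027415639301060696
198 [ 0.524 -0.086  0.095] 0.027672176773881674
210 [ 0.534  -0.0857  0.095 ] 0.025470571871725106
222 [ 0.5441 -0.0858  0.095 ] 0.014102910626003301
234 [ 0.5545 -0.0859  0.095 ] 0.01424296658989374
246 [ 0.565 -0.086  0.095] 0.016079992080526836
258 [ 0.5758 -0.0861  0.095 ] 0.011115646813663102
270 [ 0.5868 -0.0858  0.095 ] 0.013825031736451276
palm end [ 0.5026 -0.0855  0.092 ]
[307.1079 171.1364]
[307.2836 188.4633]
[307.9163 290.7648]
17.75 [-0.3116  0.4213  0.5367  1.7634 -0.247   1.0246  1.8866]
```

View pics/v.png

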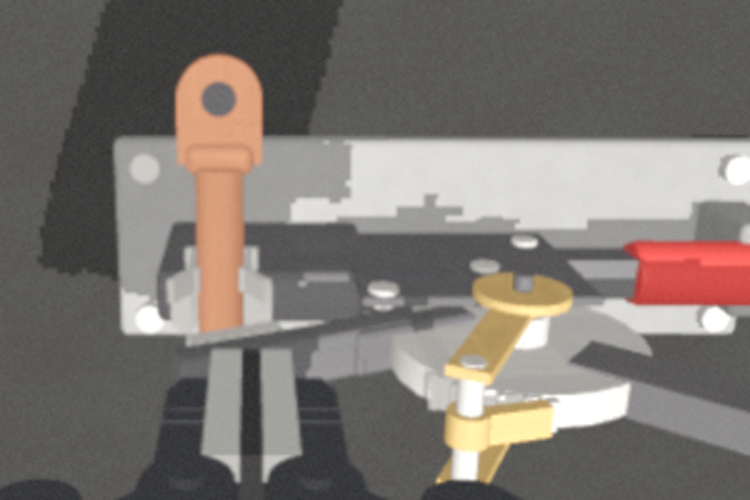

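The lug is seated: the clip is over the barrel, and the palm end measures x=.5026 as predicted. Now the handle. I'll check the hinge model against the red grip, then approach and push in small arc steps until the first click.

```bash
cat >> h.py <<'E'
H=np.array([.592,.0093,.125]); rr=.1955; phi0=np.deg2rad(44.1)
def arc(th):
    a=phi0-np.deg2rad(th); return H+[0,rr*np.cos(a),rr*np.sin(a)], np.array([0,-np.sin(a),np.cos(a)])
def fz(t,b): return float(np.mean([(env.get_ft_force()-b)@t for _ in range(3)]))
E
python3 - <<'E'
from h import *
np.set_printoptions(precision=4,suppress=True)
for n in("top","side"):
    c=cam(n); im=cv2.imread(f"pics/{n}0.png"); h=cv2.cvtColor(im,cv2.COLOR_BGR2HSV)
    m=cv2.inRange(h,(0,170,80),(4,255,255))|cv2.inRange(h,(176,170,80),(180,255,255))
    for k in cv2.findContours(m,0,2)[0]:
        if cv2.contourArea(k)>150: print(n,cv2.minAreaRect(k))
    for s in (.112,.1685,.225): print(s,proj(c,H+s*np.array([0,np.cos(np.deg2rad(40)),np.sin(np.deg2rad(40))])))
rot=down(np.pi).as_rotvec(); P,t=arc(-8)
print(env.inverse_kinematics(P,rot),env.inverse_kinematics(arc(40)[0],rot))
env.move_pose(P+[0,0,.05],rot); env.movel(P,vel=.15); env.pause(.3)
print(env.get_tcp_pos()-P,env.get_ft_force(),env.get_width(),env.get_clock())
E
```

```text
top ((207.0685272216797, 264.45941162109375), (41.39453125, 10.900798797607422), 85.91438293457031)
top ((265.5, 241.0), (10.0, 33.0), 90.0)
top ((242.43960571289062, 219.34231567382812), (58.218082427978516, 13.960753440856934), 10.007980346679688)
0.112 [268.2106 222.9864]
0.1685 [245.1375 219.079 ]
0.225 [220.5703 214.923 ]
side ((288.0674133300781, 213.2921142578125), (8.994379997253418, 34.928184509277344), 77.00537872314453)
side ((315.7184143066406, 170.38522338867188), (49.6632080078125, 10.962889671325684), 77.79953002929688)
0.112 [321.5    196.4927]
0.1685 [316.6236 173.731 ]
0.225 [311.7845 151.1514]
[-0.619   0.4778  0.5234  1.5685 -0.253   1.1634  1.5274] [-0.6746  0.6341  0.4433  1.6979 -0.3344  0.8853  1.478 ]
[ 0.0003 -0.0001  0.0008] [-0.2756 -0.6344  0.2113] -8.797594188784609e-05 19.4333
```

```bash
cat > push.py <<'E'
from h import *
import sys
th,stop,clicks=float(sys.argv[1]),float(sys.argv[2]),int(sys.argv[3])
b=np.array([-.2,-.5,.2]); pk=0; out=[]; n=0; lim=float(sys.argv[4])
while th<stop:
    th+=.6; P,t=arc(th); env.movel(P,vel=.03); env.pause(.05); f=fz(t,b); p=env.get_tcp_pos()-H
    ah=44.1-np.degrees(np.arctan2(p[2],p[1])); out.append(f"{th:.1f}/{ah:.1f}:{f:.1f}")
    if f>pk: pk=f
    if pk>lim and f<pk-3.5: n+=1; out.append(f"<click{n}>"); pk=0
    if n>=clicks: break
print(" ".join(out)); print(th,env.get_clock(),env.get_ft_force(),env.get_tcp_pos())
E
python3 push.py -8 24 1 5.5
```

```text
-7.4/-7.4:-0.4 -6.8/-6.8:-1.1 -6.2/-6.2:-0.5 -5.6/-5.6:0.5 -5.0/-5.0:-1.2 -4.4/-4.4:-1.0 -3.8/-3.8:-0.6 -3.2/-3.2:-0.9 -2.6/-2.6:-0.2 -2.0/-2.0:-1.5 -1.4/-1.4:0.1 -0.8/-0.9:2.5 -0.2/-0.2:3.0 0.4/0.4:3.0 1.0/1.0:3.4 1.6/1.6:4.3 2.2/2.2:3.7 2.8/2.7:5.0 3.4/3.3:5.7 4.0/3.9:6.0 4.6/4.5:6.2 5.2/5.0:7.0 5.8/5.6:6.7 6.4/6.2:7.0 7.0/6.8:7.6 7.6/7.4:7.7 8.2/8.0:7.7 8.8/8.6:8.8 9.4/9.2:6.4 10.0/9.8:5.3 10.6/10.8:0.3 <click1>
10.599999999999996 28.7333 [-0.23321546 -0.25558438  0.73596303] [0.59171643 0.17340163 0.2326418 ]
```

Click 1 came through clearly at about 10.3°. Going on to click 2, expected near 19–20°.

```bash
python3 push.py 10.6 22.5 1 5.5
```

```text
11.2/11.3:-1.7 11.8/11.8:2.3 12.4/12.4:3.5 13.0/12.9:6.3 13.6/13.4:7.6 14.2/14.0:6.4 14.8/14.6:7.7 15.4/15.2:7.2 16.0/15.8:7.1 16.6/16.4:7.6 17.2/17.0:8.0 17.8/17.6:8.6 18.4/18.2:6.9 19.0/18.8:6.8 19.6/19.5:3.8 <click1>
19.600000000000005 33.2333 [-0.22377101 -1.35217512  3.93608311] [0.59208963 0.1869262  0.20618845]
```

Force is falling, but the click may be just completing. I'll take small steps to see.

```bash
python3 push.py 19.6 21.9 9 50
```

```text
20.2/20.4:-1.0 20.8/20.8:-0.6 21.4/21.3:2.2 22.0/21.9:3.7
22.000000000000007 34.4333 [-0.0457369  -1.75811447  3.73338364] [0.59215798 0.19027883 0.19873383]
```

Click 2 completed at about 20°. Click 3 is expected near 29–30°.

```bash
sed -i 's/f<pk-3.5/f<2.5/' push.py; python3 push.py 22 31.5 1 5.5
```

```text
22.6/22.5:6.3 23.2/23.1:6.3 23.8/23.7:6.8 24.4/24.3:7.4 25.0/24.8:7.4 25.6/25.4:8.1 26.2/26.0:8.9 26.8/26.6:8.5 27.4/27.2:8.2 28.0/27.8:8.4 28.6/28.4:7.3 29.2/29.2:1.3 <click1>
29.200000000000017 38.0333 [ 0.59411977 -1.07846002  1.36455055] [0.59204785 0.1980654  0.1751301 ]
```

Three clicks. Easing on until the push is steady, well short of tooth four. Then I'll look.

Run:
```python
from h import *
b=np.array([-.2,-.5,.2]); th=29.2
while th<32.2:
    th+=.4; P,t=arc(th); env.movel(P,vel=.02); env.pause(.25)
    f=np.mean([(env.pause(.05),fz(t,b))[1] for _ in range(4)]); print(round(th,1),round(f,2))
    if f>4.5: break
print(env.get_clock(),env.get_tcp_pos())
snap("e1")
for n in("top","side"): cv2.imwrite(f"pics/{n}3.png",env.read_camera(n)[:,:,::-1])
a=cv2.imread('pics/side3.png')[130:330,240:400]; c=cv2.imread('pics/top3.png')[190:280,205:385]
cv2.imwrite('pics/e.png',np.hstack([cv2.resize(a,(320,400),interpolation=2),cv2.copyMakeBorder(cv2.resize(c,(480,240)),0,160,0,0,0)]))
```

```text
29.6 -0.13
30.0 1.09
30.4 3.13
30.8 5.06
40.8333 [0.59208155 0.19949082 0.1700848 ]
```

View pics/e.png

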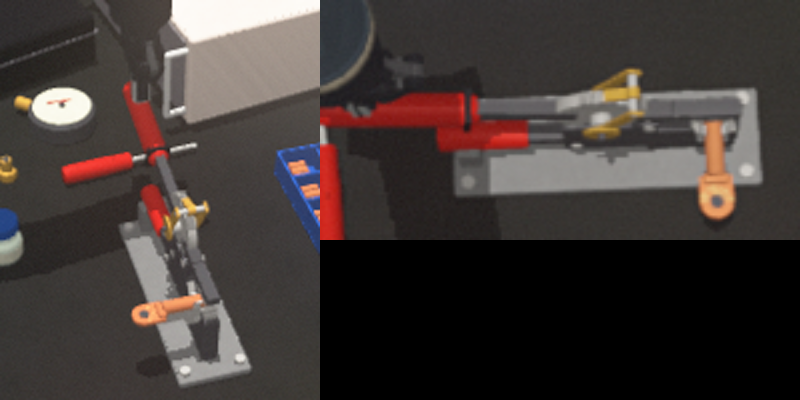

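The lug is still seated, with the upper jaw closed onto its barrel. The fingers are on the grip at about 5 N, and the bench is otherwise untouched.

Run:
```python
from cell import env
env.pause(.3); print(env.get_ft_force(),env.get_clock()); print(env.finish_job())
```

```text
[-0.76548373 -1.52277719  4.77700283] 41.2833
the job is handed in; nothing more can be done
None
```

I pressed the long-barrelled lug into the clip and nest and let go of it, then pushed the handle down three felt clicks. I handed the job in at 41 s with the fingers still pushing down on the handle at about 5 N; I have not seen the verdict.

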